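# Sockets back on the strip, the dead drive capped

## Robot

A 6-joint arm with a two-finger parallel gripper is mounted at the origin on a cart in front of the work surface, level with it; the furniture and walls round the work are solid. World frame = base frame: x ahead of the robot, y to its left, z up, the work surface at z = 0. Lengths are in m, angles in rad, forces in N, time in s.
With the tool pointing down it reaches from about 0.3 to 0.875 m from the base axis. Payload 4.2 kg.
Tool frame: the origin (TCP) lies between the finger pads; the fingertips stand 14 mm ahead of it and the grasp point (between the pads) lies 5 mm behind it; z points along the fingers, y is the line along which they close (so a half turn about z gives the same grasp; the last joint's range is limited). The gripper opens to 85 mm and grips with 20 to 120 N. Pads are 22 mm wide; open, the fingers measure 114 mm over their backs; the gripper's body (76 mm by 85 mm) begins 54 mm behind the grasp point. The pads swing forward as they close: fully open they stand 13 mm farther back than shut.
Start: joints at [-1.2, 0.32, 1.565, -0, 1.257, -0.02], TCP at [0.219, -0.532, 0.245] pointing down, gripper open.
Joint ranges: [-3.11, 3.11], [-0.84, 2.01], [0.21, 2.61], [-1.34, 4.49], [0.05, 2.63], [-2.56, 2.56]. Speed limits (rad/s): [2.57, 2.57, 3.14, 3.14, 3.14, 3.14].

## Interface

Orientations are given as a unit quaternion [w, x, y, z].
In Python, from plant import ctrl gives the robot as it stands. The module is installed in compiled form; this text tells all that it offers.
- The arm moves only by the tool jog_arm, never from a script. Its argument "plan" is a list of rows, each a list of 4 numbers: the shift along the tool's x, y, z in cm, then the turn about the tool's z in rad. A call has exactly 5 rows; each row shifts and turns the commanded pose from where the row before left it, along the tool's axes as they then stand; what a row does not reach is not made up. A row lasts 1/8 s, in which the tool goes at most 62.5 mm and 10.7 degrees, less where a joint would pass 70% of its speed; a pose out of reach is approached as far as the arm can. A call is refused whole if a number of a shift passes 6.25 or a number of a turn 0.188, either way. A call with a gripper value outside its range is refused whole. "claw" is the closure, from -1 (fully open) to 1 (shut), set as the call begins (left out, the last holds). The fingers move at their own pace and stop on an object; the grip force is fixed at half the most. Time passes only in rows, so rows that do not move let the fingers close, or fill a call up. It gives the time, the measured TCP pose, the force, the opening and the grip force at its end, in the units of the state.
- ctrl.get_state(): the state, without advancing time (a new reading comes with each control period).
- ctrl.camera(name): name is "scene" or "top" or "wrist"; returns a dict with "pixels" (384x512x3 uint8, blue, green, red), "vfov" (degrees; the focal length in pixels is half the picture's height over the tangent of half this angle, whatever the lens; pixels are square), "cx", "cy" (the principal point, pixels), "R" (3x3) and "t" (3): a world point X has camera coordinates R X + t. Camera axes: x right, y down, z forward; pixel columns grow to the right and rows downward; lengths in m; the calibration is good to about 2 mm. The wrist camera is an equidistant fisheye: a pixel r from the principal point sees the ray r / f radians off the axis. A picture is of the moment at which its call begins. There is no depth.
- ctrl.job_done(): hands the job in; it is judged then, once.
Trained networks look in a picture, given as the dict that the camera call returned (one of the last four; its "shot" number tells which), for a name from the list of things; names that differ only in an ending like _2 or _b are one class to them, and where a whole thing is asked for, a point or a joint stands for the part that bears it (a point fixed in the world has none). Each returns a list of dicts, best first, with "p" (0 to 1); they miss things now and then, are a little off and sometimes report something else, mostly with a low value. They report only what shows in the picture. A call takes as long as a camera call.
- ctrl.regions_of(thing, picture): "region" (384x512 bool, what is visible of it) and "extent" ([left, top, width, height] in pixels, round what is visible of it).
The state is a dict: "time": time; "joints": joint angles; "qvel": joint speeds; "tau": joint torques, N m; "eef_pos": TCP position; "ee_rot": TCP orientation; "contact_force": force on the tool from outside, world axes, zero at the start; "ft_torque": the same for the moment, N m; "finger_gap": opening from 0.0 (shut) to 1.0 (fully open); "grasp_force": force on a finger pad.
Only numpy, scipy, OpenCV 4.12 (cv2) and the standard library are available. Lean on these libraries where they do the work, as an engineer would, in place of code of your own. Each camera call takes 0.05 s, during which the arm holds its last target. There are 200 camera calls.

## Task

Put the loose sockets back on the socket strip: push each one fully home on a square drive of its own until the spring ball clicks. One of the five drives has lost its spring and does not hold a socket against a pull: find out by feel which one it is, leave no socket on it, and put the black cap fully down on it instead. Leave the other things on the bench where they are.

Things in the scene. Friction and masses are not known exactly. Their poses are not given: they have to be found in the camera images.
- strip: Socket strip: fixed dark steel bar lying on the bench, 60 mm (x) x 345 mm (y) x 12 mm high, with five look-alike upright square drives in a row along its y axis, 68 mm apart (their letters have nothing to do with the order). Origin: centre of its underside, z up.
- drive_a: One of the five alike drives. What is told of one holds for all: Stud 19 x 19 mm, sides square to its x and y, 25 mm high, the last 5 mm tapering to a 12 mm square, on a 44 x 44 x 6 mm pad. Origin (all drives): on the axis at the pad's top, 18 mm above the bench, where a socket's lower face comes to rest.
- drive_b: One of the five alike drives. What is told of one holds for all: In the -x face (robot's side) of every drive is a ball, centre 12 mm above the pad, standing 3.5 mm out. Four balls are sprung: getting a socket past one, 17 to 12 mm above the pad, takes a push of about 10 to 16 N; it clicks about 3 mm before the socket is down.
- drive_c: One of the five alike drives. What is told of one holds for all: A sprung drive holds a clicked socket: some 10 N more than the socket's weight is needed to pull it off, most of it in the first 4 mm, and the ball then also pushes the socket sideways (-x) with 10 to 15 N while it rides on the wall.
- drive_d: One of the five alike drives. What is told of one holds for all: On the one drive without a spring a socket goes on and off with hardly any force but its own weight.
- drive_e: One of the five alike drives. What is told of one holds for all: A socket let go while still above a sprung ball stays up on it, 10 mm or more too high.
- socket_1: Loose steel socket, upright, drive hole down: square block 38 x 38 mm across the flats, 44 mm high, 0.17 to 0.41 kg, round bore in the top. Origin: centre of its lower face, z up, x and y square to the flats. Drive hole 21 mm square, parallel to the flats, 27 mm deep, grooved inside for the ball: any quarter turn fits. Grip by the flats, upper half. May be absent (2 to 4 are there).
- socket_2: Loose steel socket, upright, drive hole down: square block 41 x 41 mm across the flats, 46 mm high, 0.17 to 0.41 kg, round bore in the top. Origin: centre of its lower face, z up, x and y square to the flats. Drive hole 21 mm square, parallel to the flats, 27 mm deep, grooved inside for the ball: any quarter turn fits. Grip by the flats, upper half. May be absent (2 to 4 are there).
- socket_3: Loose steel socket, upright, drive hole down: square block 44 x 44 mm across the flats, 48 mm high, 0.17 to 0.41 kg, round bore in the top. Origin: centre of its lower face, z up, x and y square to the flats. Drive hole 21 mm square, parallel to the flats, 27 mm deep, grooved inside for the ball: any quarter turn fits. Grip by the flats, upper half. May be absent (2 to 4 are there).
- socket_4: Loose steel socket, upright, drive hole down: square block 47 x 47 mm across the flats, 50 mm high, 0.17 to 0.41 kg, round bore in the top. Origin: centre of its lower face, z up, x and y square to the flats. Drive hole 21 mm square, parallel to the flats, 27 mm deep, grooved inside for the ball: any quarter turn fits. Grip by the flats, upper half. May be absent (2 to 4 are there).
- cap: Loose black plastic cap standing open end down on the bench: square block 44 x 44 mm, 42 mm high, closed top with a round knob boss 2 mm high, 0.05 kg. Same drive hole as the sockets (21 mm square, parallel to the flats, 27 mm deep, grooved for the ball); goes on in the same way. Origin: centre of its open lower rim, z up, x and y square to its flats.
- drive_a_ball (a joint): Ball of drive_a: 0 = standing out, up to 0.005 m = pressed into the stud. At the start all five stand out. A sprung ball comes back to 0 in a socket's groove (the click); the ball without a spring stays where it was pressed (1.5 mm or more in, once anything has been pushed over it).
- drive_b_ball (a joint): Ball of drive_b: 0 = standing out, up to 0.005 m = pressed into the stud. At the start all five stand out. A sprung ball comes back to 0 in a socket's groove (the click); the ball without a spring stays where it was pressed (1.5 mm or more in, once anything has been pushed over it).
- drive_c_ball (a joint): Ball of drive_c: 0 = standing out, up to 0.005 m = pressed into the stud. At the start all five stand out. A sprung ball comes back to 0 in a socket's groove (the click); the ball without a spring stays where it was pressed (1.5 mm or more in, once anything has been pushed over it).
- drive_d_ball (a joint): Ball of drive_d: 0 = standing out, up to 0.005 m = pressed into the stud. At the start all five stand out. A sprung ball comes back to 0 in a socket's groove (the click); the ball without a spring stays where it was pressed (1.5 mm or more in, once anything has been pushed over it).
- drive_e_ball (a joint): Ball of drive_e: 0 = standing out, up to 0.005 m = pressed into the stud. At the start all five stand out. A sprung ball comes back to 0 in a socket's groove (the click); the ball without a spring stays where it was pressed (1.5 mm or more in, once anything has been pushed over it).
- nipple: Threaded hex nipple, 31 mm wide, 37 mm high. A bystander; origin at its underside.
- plug: Brass plug with a square head, 25 mm wide, 23 mm high. A bystander; origin at its underside.
- valve: Small cast valve body, 46 mm wide, 86 mm high. A bystander; origin at its underside.
- nipple_2: Another threaded hex nipple, 31 mm wide, 37 mm high. A bystander; origin at its underside.

How it is judged:
At the end, for the whole second after the job is handed in: Every socket there is sits upright on a sprung drive of its own, within 2.5 mm of the pad, within 4 mm of its axis, the ball back out to 1 mm; the cap sits equally far down on the drive without a spring, whose ball stays over 1 mm in; all at rest (((horizontal distance between socket_1 and drive_a below 0.004 m and z of socket_1 in the frame of drive_a below 0.0025 m and angle between socket_1's own z axis and vertical below 0.1 rad and value of joint drive_a_ball below 0.001 m) or (horizontal distance between socket_1 and drive_b below 0.004 m and z of socket_1 in the frame of drive_b below 0.0025 m and angle between socket_1's own z axis and vertical below 0.1 rad and value of joint drive_b_ball below 0.001 m) or (horizontal distance between socket_1 and drive_c below 0.004 m and z of socket_1 in the frame of drive_c below 0.0025 m and angle between socket_1's own z axis and vertical below 0.1 rad and value of joint drive_c_ball below 0.001 m) or (horizontal distance between socket_1 and drive_d below 0.004 m and z of socket_1 in the frame of drive_d below 0.0025 m and angle between socket_1's own z axis and vertical below 0.1 rad and value of joint drive_d_ball below 0.001 m) or (horizontal distance between socket_1 and drive_e below 0.004 m and z of socket_1 in the frame of drive_e below 0.0025 m and angle between socket_1's own z axis and vertical below 0.1 rad and value of joint drive_e_ball below 0.001 m)) and ((horizontal distance between socket_2 and drive_a below 0.004 m and z of socket_2 in the frame of drive_a below 0.0025 m and angle between socket_2's own z axis and vertical below 0.1 rad and value of joint drive_a_ball below 0.001 m) or (horizontal distance between socket_2 and drive_b below 0.004 m and z of socket_2 in the frame of drive_b below 0.0025 m and angle between socket_2's own z axis and vertical below 0.1 rad and value of joint drive_b_ball below 0.001 m) or (horizontal distance between socket_2 and drive_c below 0.004 m and z of socket_2 in the frame of drive_c below 0.0025 m and angle between socket_2's own z axis and vertical below 0.1 rad and value of joint drive_c_ball below 0.001 m) or (horizontal distance between socket_2 and drive_d below 0.004 m and z of socket_2 in the frame of drive_d below 0.0025 m and angle between socket_2's own z axis and vertical below 0.1 rad and value of joint drive_d_ball below 0.001 m) or (horizontal distance between socket_2 and drive_e below 0.004 m and z of socket_2 in the frame of drive_e below 0.0025 m and angle between socket_2's own z axis and vertical below 0.1 rad and value of joint drive_e_ball below 0.001 m)) and ((horizontal distance between socket_3 and drive_a below 0.004 m and z of socket_3 in the frame of drive_a below 0.0025 m and angle between socket_3's own z axis and vertical below 0.1 rad and value of joint drive_a_ball below 0.001 m) or (horizontal distance between socket_3 and drive_b below 0.004 m and z of socket_3 in the frame of drive_b below 0.0025 m and angle between socket_3's own z axis and vertical below 0.1 rad and value of joint drive_b_ball below 0.001 m) or (horizontal distance between socket_3 and drive_c below 0.004 m and z of socket_3 in the frame of drive_c below 0.0025 m and angle between socket_3's own z axis and vertical below 0.1 rad and value of joint drive_c_ball below 0.001 m) or (horizontal distance between socket_3 and drive_d below 0.004 m and z of socket_3 in the frame of drive_d below 0.0025 m and angle between socket_3's own z axis and vertical below 0.1 rad and value of joint drive_d_ball below 0.001 m) or (horizontal distance between socket_3 and drive_e below 0.004 m and z of socket_3 in the frame of drive_e below 0.0025 m and angle between socket_3's own z axis and vertical below 0.1 rad and value of joint drive_e_ball below 0.001 m)) and ((horizontal distance between socket_4 and drive_a below 0.004 m and z of socket_4 in the frame of drive_a below 0.0025 m and angle between socket_4's own z axis and vertical below 0.1 rad and value of joint drive_a_ball below 0.001 m) or (horizontal distance between socket_4 and drive_b below 0.004 m and z of socket_4 in the frame of drive_b below 0.0025 m and angle between socket_4's own z axis and vertical below 0.1 rad and value of joint drive_b_ball below 0.001 m) or (horizontal distance between socket_4 and drive_c below 0.004 m and z of socket_4 in the frame of drive_c below 0.0025 m and angle between socket_4's own z axis and vertical below 0.1 rad and value of joint drive_c_ball below 0.001 m) or (horizontal distance between socket_4 and drive_d below 0.004 m and z of socket_4 in the frame of drive_d below 0.0025 m and angle between socket_4's own z axis and vertical below 0.1 rad and value of joint drive_d_ball below 0.001 m) or (horizontal distance between socket_4 and drive_e below 0.004 m and z of socket_4 in the frame of drive_e below 0.0025 m and angle between socket_4's own z axis and vertical below 0.1 rad and value of joint drive_e_ball below 0.001 m)) and ((horizontal distance between cap and drive_a below 0.004 m and z of cap in the frame of drive_a below 0.0025 m and angle between cap's own z axis and vertical below 0.1 rad and value of joint drive_a_ball above 0.001 m) or (horizontal distance between cap and drive_b below 0.004 m and z of cap in the frame of drive_b below 0.0025 m and angle between cap's own z axis and vertical below 0.1 rad and value of joint drive_b_ball above 0.001 m) or (horizontal distance between cap and drive_c below 0.004 m and z of cap in the frame of drive_c below 0.0025 m and angle between cap's own z axis and vertical below 0.1 rad and value of joint drive_c_ball above 0.001 m) or (horizontal distance between cap and drive_d below 0.004 m and z of cap in the frame of drive_d below 0.0025 m and angle between cap's own z axis and vertical below 0.1 rad and value of joint drive_d_ball above 0.001 m) or (horizontal distance between cap and drive_e below 0.004 m and z of cap in the frame of drive_e below 0.0025 m and angle between cap's own z axis and vertical below 0.1 rad and value of joint drive_e_ball above 0.001 m)) and linear speed of each of socket_1, socket_2, socket_3, socket_4, cap below 0.02 m/s); the robot touches nothing.
It fails at once if a bystander (nipples, plug, valve body) is moved by more than 5 cm (distance of any of nipple, plug, valve, nipple_2 from where it was at the start of the episode above 0.05 m).
Of socket_1, socket_2, socket_3, socket_4 only 2 to 4 are there at a start; the rules pass over those that are not, and their reading is None.
At some moment in a run one of socket_1, socket_2, socket_3, socket_4, cap may be knocked a few centimetres aside while the robot is not near it.
It also fails if it takes over 208 s, if anything falls off the work surface, if the arm or the gripper's body presses on something with over 40 N, if the wrist force passes 120 N, or if a joint passes its speed limit or range.

## Working session

There is one attempt and no reset: what is moved stays moved. The work goes in short steps, Python scripts to look and compute and a tool call to move; the robot and the scene stay as the last step left them, time stands still between calls to the robot, and variables do not carry over. Pictures are saved under pics/ and viewed, at most 14 in all, crops included, and the job is handed in when it is done.

Besides the shell and the picture viewer there is one more tool, called after "Request:" by a JSON object that holds its "name" and its "arguments". jog_arm: Moves the arm, as the interface text tells. Its arguments: {"type":"object","properties":{"plan":{"type":"array"},"claw":{"type":"number"}},"required":["plan"]}

```bash
mkdir -p pics
cat > h.py <<'E'
import numpy as np, cv2
from plant import ctrl
def foc(c): return 192/np.tan(np.radians(c["vfov"])/2)
def ray(c,u,v,z,name):
    f=foc(c); x,y=(u-c["cx"]),(v-c["cy"])
    if name=="wrist":
        r=np.hypot(x,y); a=r/f; d=np.array([x/r*np.sin(a),y/r*np.sin(a),np.cos(a)]) if r>0 else np.array([0,0,1.])
    else: d=np.array([x/f,y/f,1])
    R=np.array(c["R"]);t=np.array(c["t"]); C=-R.T@t; d=R.T@d
    return C+d*(z-C[2])/d[2]
def proj(c,X,name):
    p=np.array(c["R"])@np.array(X)+np.array(c["t"]); f=foc(c)
    if name=="wrist":
        r=np.hypot(p[0],p[1]); a=np.arctan2(r,p[2]); return np.array([c["cx"]+f*a*p[0]/r,c["cy"]+f*a*p[1]/r])
    return np.array([c["cx"]+f*p[0]/p[2],c["cy"]+f*p[1]/p[2]])
def st():
    s=ctrl.get_state(); print({k:np.round(s[k],3).tolist() for k in("time","eef_pos","ee_rot","contact_force","finger_gap","joints")}); return s
E
python3 - <<'E'
from h import *
st()
for n in("top","scene"):
    c=ctrl.camera(n); cv2.imwrite(f"pics/{n}0.png",c["pixels"])
    print(n,c["vfov"],c["cx"],c["cy"],np.round(-np.array(c["R"]).T@c["t"],3),np.round(c["R"],2).tolist())
    for k in("socket_1","socket_2","socket_3","socket_4","cap","nipple","plug","valve","strip","drive_a"):
        for d in ctrl.regions_of(k,c)[:5]:
            m=d["region"].astype(np.uint8)
            v,u=np.nonzero(m)
            if d["p"]>.25: print(k,round(d["p"],2),d["extent"],np.round(ray(c,u.mean(),v.mean(),.04,n)[:2],3))
E
```

```text
{'time': 0.0, 'eef_pos': [0.219, -0.531, 0.244], 'ee_rot': [-0.001, 0.981, 0.194, -0.0], 'contact_force': [1.485, -0.076, -0.004], 'finger_gap': 1.0, 'joints': [-1.2, 0.32, 1.566, -0.0, 1.257, -0.02]}
top 48.83399940705439 264.117401890455 188.61093620903367 [ 0.443 -0.134  1.044] [[-0.03, -1.0, 0.01], [-1.0, 0.03, -0.1], [0.1, -0.01, -1.0]]
socket_1 0.82 [226.9, 214.0, 24.6, 25.9] [ 0.451 -0.08 ]
socket_1 0.72 [155.5, 215.9, 24.2, 22.0] [0.456 0.086]
socket_1 0.71 [194.9, 217.2, 21.8, 16.9] [ 0.458 -0.001]
socket_2 0.82 [226.9, 214.0, 24.6, 25.9] [ 0.451 -0.08 ]
socket_2 0.72 [155.5, 215.9, 24.2, 22.0] [0.456 0.086]
socket_2 0.71 [194.9, 217.2, 21.8, 16.9] [ 0.458 -0.001]
socket_3 0.82 [226.9, 214.0, 24.6, 25.9] [ 0.451 -0.08 ]
socket_3 0.72 [155.5, 215.9, 24.2, 22.0] [0.456 0.086]
socket_3 0.71 [194.9, 217.2, 21.8, 16.9] [ 0.458 -0.001]
socket_4 0.82 [226.9, 214.0, 24.6, 25.9] [ 0.451 -0.08 ]
socket_4 0.72 [155.5, 215.9, 24.2, 22.0] [0.456 0.086]
socket_4 0.71 [194.9, 217.2, 21.8, 16.9] [ 0.458 -0.001]
cap 0.88 [297.5, 221.8, 20.4, 14.7] [ 0.44  -0.244]
nipple 0.54 [132.0, 210.7, 1
[... 1171 characters left out ...]
ocket_4 0.9 [236.2, 263.5, 23.0, 29.8] [0.447 0.107]
socket_4 0.61 [255.7, 236.9, 27.2, 34.4] [0.449 0.021]
cap 0.6 [304.3, 184.9, 28.4, 23.9] [ 0.431 -0.216]
nipple 0.72 [210.1, 288.7, 13.2, 25.7] [0.468 0.178]
plug 0.6 [219.1, 188.1, 8.4, 11.0] [ 0.641 -0.131]
plug 0.48 [237.1, 193.6, 22.3, 15.2] [ 0.567 -0.121]
valve 0.87 [292.8, 135.9, 16.8, 28.8] [ 0.566 -0.426]
strip 0.57 [203.0, 175.9, 81.4, 77.8] [ 0.542 -0.05 ]
drive_a 0.8 [223.5, 205.5, 27.0, 22.7] [ 0.564 -0.056]
drive_a 0.79 [249.8, 179.0, 21.3, 19.1] [ 0.572 -0.189]
drive_a 0.75 [206.1, 226.2, 32.9, 21.2] [0.56  0.009]
drive_a 0.63 [238.0, 193.8, 21.4, 17.2] [ 0.567 -0.121]
drive_a 0.56 [262.1, 171.6, 16.2, 12.4] [ 0.574 -0.253]
```

```bash
python3 -c "
import cv2
a=cv2.imread('pics/top0.png')[110:270,110:420];cv2.imwrite('pics/top0c.png',cv2.resize(a,None,fx=2.5,fy=2.5,interpolation=2))"
```

```text
(no output)
```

View pics/top0c.png

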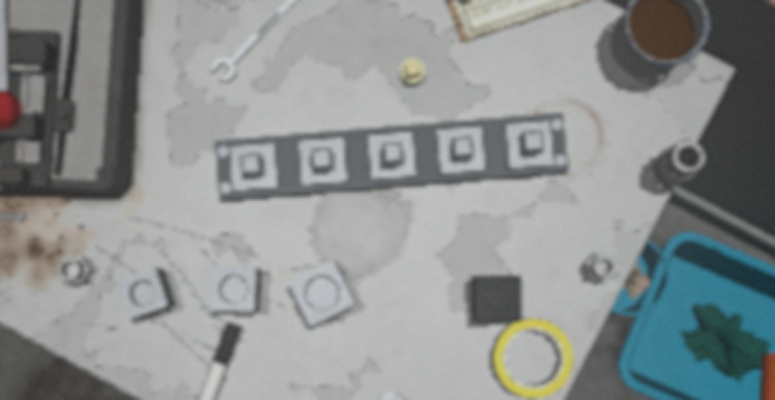

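The three sockets lie at crop (148,293), (235,289) and (324,292), and the cap at (495,300). The five drives run from (255,165) to (532,142). The nipples at (77,270) and (597,267), the plug at (412,70) and the valve at (687,157) need to stay clear of the arm. I'll move above the sockets next.

Request:
{"name": "jog_arm", "arguments": {"plan": [[0, 0, 0, -0.175], [0, 0, 0, -0.175], [0, 0, 0, -0.175], [0, 0, 0, -0.175], [0, 0, 0, -0.175]], "claw": -1}}

```text
time: 1.72
eef_pos: [0.219, -0.5317, 0.2453]
ee_rot: [0.0, 0.805, 0.594, -0.0]
contact_force: [0.3, 0.1, 0.6]
finger_gap: 0.997
grasp_force: 0.0
```

Request:
{"name": "jog_arm", "arguments": {"plan": [[0, 0, 0, -0.175], [0, 0, 0, -0.175], [5.2, 2.6, 0, 0], [5.2, 2.6, 0, 0], [5.2, 2.6, 0, 0]]}}

```text
time: 2.35
eef_pos: [0.2904, -0.3708, 0.2453]
ee_rot: [0.0, 0.691, 0.723, 0.0]
contact_force: [0.4, -0.0, 0.3]
finger_gap: 0.997
grasp_force: 0.0
```

Request:
{"name": "jog_arm", "arguments": {"plan": [[5.2, 2.6, 0, 0], [5.2, 2.6, 0, 0], [5.2, 2.6, 0, 0], [5.2, 2.6, 0, 0], [5.2, 2.6, 0, 0]]}}

```text
time: 2.98
eef_pos: [0.4087, -0.105, 0.2457]
ee_rot: [0.001, 0.691, 0.723, 0.0]
contact_force: [1.4, -0.4, 0.3]
finger_gap: 1.002
grasp_force: 0.0
```

Request:
{"name": "jog_arm", "arguments": {"plan": [[5.2, 2.6, 0, 0], [5.2, 2.6, 0, 0], [0, 0, 0, 0], [0, 0, 0, 0], [0, 0, 0, 0]]}}

```text
time: 3.6
eef_pos: [0.4549, -0.0016, 0.2453]
ee_rot: [0.0, 0.692, 0.722, -0.0]
contact_force: [0.9, 0.1, 0.3]
finger_gap: 1.001
grasp_force: 0.0
```

```bash
cat >> h.py <<'E'
def look(tag,keys=("socket_1","cap","drive_a"),zs={"socket_1":.044,"cap":.042,"drive_a":.018},pm=.4):
    """wrist picture; regions' outlines carried to the plane of the top -> min-area rectangle"""
    c=ctrl.camera("wrist"); cv2.imwrite(f"pics/{tag}.png",c["pixels"])
    for k in keys:
        for d in ctrl.regions_of(k,c)[:5]:
            if d["p"]<pm: continue
            cs,_=cv2.findContours(d["region"].astype(np.uint8),cv2.RETR_EXTERNAL,cv2.CHAIN_APPROX_NONE)
            p=max(cs,key=len)[:,0]
            W=np.array([ray(c,u,v,zs[k],"wrist")[:2] for u,v in p])
            (x,y),(w,h),a=cv2.minAreaRect((W*1000).astype(np.float32))
            a=(a+45)%90-45
            print(k,round(d["p"],2),np.round(d["extent"]),"cen",np.round([x,y],1),"size",np.round([w,h],1),"yaw",round(np.radians(a),3))
    return c
E
python3 - <<'E'
from h import *
st(); c=look("w1"); print(np.round(-np.array(c["R"]).T@c["t"],3),foc(c))
E
```

```text
{'time': 3.6, 'eef_pos': [0.455, -0.002, 0.245], 'ee_rot': [0.0, 0.692, 0.722, -0.0], 'contact_force': [0.854, 0.094, 0.339], 'finger_gap': 1.001, 'joints': [-0.029, 0.13, 1.819, -0.0, 1.193, -0.072]}
socket_1 0.83 [225. 200.  50.  60.] cen [448.9 -77. ] size [53.5 63.8] yaw 0.411
socket_1 0.67 [237.  73.  40.  41.] cen [455.1  87.3] size [37.9 39.3] yaw 0.29
socket_1 0.56 [234. 144.  43.  45.] cen [456.8   4.3] size [48.  41.5] yaw -0.055
cap 0.88 [218. 304.  34.  25.] cen [ 443.2 -212.2] size [42.6 44.8] yaw -0.102
drive_a 0.91 [329. 166.  36.  34.] cen [574.1 -15.7] size [46.6 44.1] yaw 0.064
drive_a 0.84 [328. 215.  33.  32.] cen [578.7 -81.3] size [45.3 47.8] yaw 0.131
drive_a 0.79 [321. 262.  20.  27.] cen [ 572. -152.] size [26. 50.] yaw 0.153
drive_a 0.57 [319. 326.   9.  11.] cen [ 579.5 -266.2] size [ 9.2 15.4] yaw -0.056
drive_a 0.56 [317. 298.  29.  29.] cen [ 584.4 -220. ] size [53.1 47.2] yaw -0.03
[0.452 0.07  0.374] 297.3186396354542
```

View pics/w1.png

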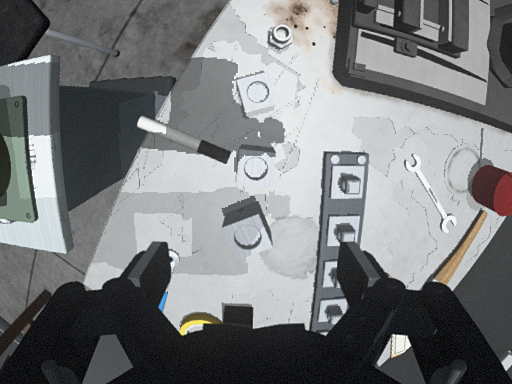

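The picture shows socket bores at about (258,92), (256,167) and (248,237), and drives at (347,183), (344,232) and lower, partly hidden by a finger. I'll refine the bores and the strip line.

Run:
```python
from h import *
c=ctrl.camera("wrist")
g=cv2.cvtColor(c["pixels"],cv2.COLOR_BGR2GRAY)
for (u,v,h) in((258,92,.044),(256,167,.046),(248,237,.049)): 
    print(np.round(ray(c,u,v,h,"wrist")*1000,1))
big=cv2.resize(np.vstack([np.hstack([c["pixels"][60:125,220:300],c["pixels"][135:200,220:300]]),np.hstack([c["pixels"][195:260,210:290],c["pixels"][160:225,310:390]])]),None,fx=4,fy=4,interpolation=cv2.INTER_CUBIC)
cv2.imwrite("pics/w1c.png",big)
# strip: five pad tops z=.018, in the top view and the wrist view
t=ctrl.camera("top")
for cam,n in((t,"top"),(c,"wrist")):
    P=[]
    for d in ctrl.regions_of("drive_a",cam)[:6]:
        e=d["extent"]
        cs,_=cv2.findContours(d["region"].astype(np.uint8),0,1); p=max(cs,key=len)[:,0]
        W=np.array([ray(cam,a,b,.018,n)[:2] for a,b in p])*1000
        (x,y),(w,h),a=cv2.minAreaRect(W.astype(np.float32)); P.append((y,x,w,h,d["p"]))
    print(n); print(np.round(sorted(P),1))
for d in ctrl.regions_of("strip",t)[:1]:
    cs,_=cv2.findContours(d["region"].astype(np.uint8),0,1); p=max(cs,key=len)[:,0]
    W=np.array([ray(t,a,b,.012,"top")[:2] for a,b in p])*1000
    print("strip",cv2.minAreaRect(W.astype(np.float32)))
```

```text
[455.9  87.3  44. ]
[457.5   3.4  46. ]
[451.7 -81.7  49. ]
top
[[-2.853e+02  5.900e+02  4.420e+01  4.400e+01  6.000e-01]
 [-2.190e+02  5.862e+02  4.200e+01  4.130e+01  7.000e-01]
 [-1.500e+02  5.826e+02  4.370e+01  4.380e+01  5.000e-01]
 [-8.350e+01  5.803e+02  4.160e+01  4.190e+01  7.000e-01]
 [-1.490e+01  5.748e+02  4.640e+01  4.670e+01  6.000e-01]]
wrist
[[-2.638e+02  5.789e+02  1.170e+01  1.910e+01  4.000e-01]
 [-2.201e+02  5.857e+02  4.350e+01  5.330e+01  7.000e-01]
 [-8.200e+01  5.783e+02  4.460e+01  4.480e+01  1.000e+00]
 [-1.440e+01  5.746e+02  4.510e+01  4.530e+01  6.000e-01]]
strip ((581.132568359375, -150.3922119140625), (62.794456481933594, 342.3951110839844), 2.9492850303649902)
```

View pics/w1c.png

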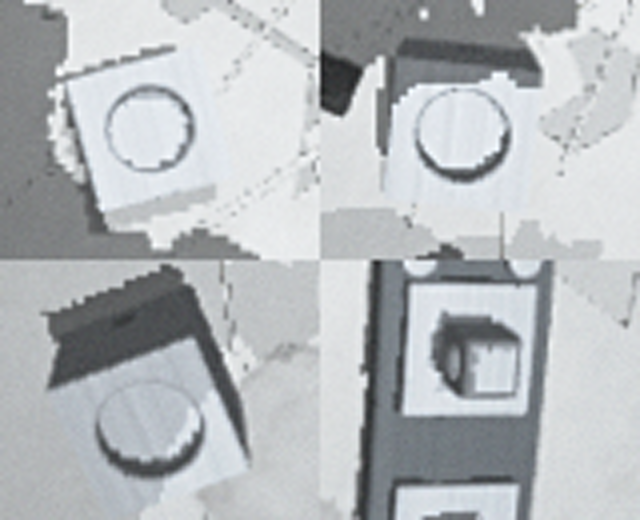

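Sockets: C (456,87), B (457,3), A (451,-80). Strip yaw is about 0.054, centred at (581.5,-150.5). I'll grasp socket C first.

Request:
{"name": "jog_arm", "arguments": {"plan": [[4.45, 0.25, 0, 0], [4.45, 0.25, 0, 0], [0, 0, 0, -0.135], [0, 0, 0, -0.135], [0, 0, 5.7, 0]]}}

```text
time: 4.68
eef_pos: [0.46, 0.0895, 0.1911]
ee_rot: [0.004, 0.587, 0.81, 0.004]
contact_force: [0.9, -0.2, 0.1]
finger_gap: 0.998
grasp_force: 0.0
```

Request:
{"name": "jog_arm", "arguments": {"plan": [[0, 0, 5, 0], [0, 0, 5, 0], [0, 0, 4, 0], [0, 0, 2, 0], [0, 0, 0, 0]]}}

```text
time: 5.3
eef_pos: [0.4554, 0.0885, 0.0271]
ee_rot: [-0.001, 0.587, 0.809, -0.001]
contact_force: [-0.7, -0.4, -0.1]
finger_gap: 1.004
grasp_force: 0.0
```

Request:
{"name": "jog_arm", "arguments": {"plan": [[0, 0, 0, 0], [0, 0, 0, 0], [0, 0, 0, 0], [0, 0, 0, 0], [0, 0, 0, 0]], "claw": 1}}

```text
time: 5.92
eef_pos: [0.4569, 0.0887, 0.0294]
ee_rot: [0.001, 0.587, 0.809, 0.001]
contact_force: [-0.3, -0.9, 5.6]
finger_gap: 0.434
grasp_force: 61.1
```

Request:
{"name": "jog_arm", "arguments": {"plan": [[0, 0, 0, 0], [0, 0, 0, 0], [0, 0, 0, 0], [0, 0, 0, 0], [0, 0, 0, 0]]}}

```text
time: 6.55
eef_pos: [0.4569, 0.0887, 0.0294]
ee_rot: [0.001, 0.587, 0.809, 0.001]
contact_force: [-0.8, -1.3, 6.0]
finger_gap: 0.432
grasp_force: 61.2
```

Request:
{"name": "jog_arm", "arguments": {"plan": [[0, 0, -4, 0], [0, 0, -4, 0], [0, 0, 0, 0.131], [0, 0, 0, 0.131], [-3.65, 3.72, 0, 0]]}}

```text
time: 7.18
eef_pos: [0.4933, 0.0552, 0.1085]
ee_rot: [-0.001, 0.687, 0.727, -0.001]
contact_force: [0.6, 0.4, -2.0]
finger_gap: 0.43
grasp_force: 61.2
```

Request:
{"name": "jog_arm", "arguments": {"plan": [[-3.65, 3.72, 0, 0], [-3.65, 3.72, 0, 0], [0, 0, 0, 0], [0, 0, 0, 0], [0, 0, 0, 0]]}}

```text
time: 7.8
eef_pos: [0.5725, -0.014, 0.1082]
ee_rot: [-0.0, 0.688, 0.726, -0.0]
contact_force: [0.1, 0.9, -2.2]
finger_gap: 0.436
grasp_force: 61.3
```

Run:
```python
from h import *
st(); c=look("w2",pm=.3); print(np.round(proj(c,[.5742,-.0147,.018],"wrist")))
a=c["pixels"][150:384,130:400];cv2.imwrite("pics/w2c.png",cv2.resize(a,None,fx=2.5,fy=2.5,interpolation=2))
```

```text
{'time': 7.8, 'eef_pos': [0.572, -0.014, 0.108], 'ee_rot': [-0.0, 0.688, 0.726, -0.0], 'contact_force': [0.083, 0.947, -2.192], 'finger_gap': 0.436, 'joints': [-0.045, 0.435, 1.761, 0.0, 0.947, -0.099]}
socket_1 0.93 [211. 207.  86. 101.] cen [574.5 -51.9] size [64.7 88.8] yaw 0.055
socket_1 0.87 [ 72. 147.  74.  67.] cen [463.3   4.6] size [50.  61.3] yaw -0.055
socket_1 0.84 [ 71. 225.  89.  73.] cen [455.2 -67.5] size [82.2 43. ] yaw 0.509
cap 0.59 [112. 357.  33.  20.] cen [ 448.4 -198.7] size [63.  9.] yaw -0.716
drive_a 0.69 [234. 314.  50.  14.] cen [ 582.3 -133.9] size [44.8 18.1] yaw 0.057
drive_a 0.6 [230. 174.  55.  28.] cen [574.6  -3.9] size [44.3 23.1] yaw 0.055
[256. 202.]
```

View pics/w2c.png

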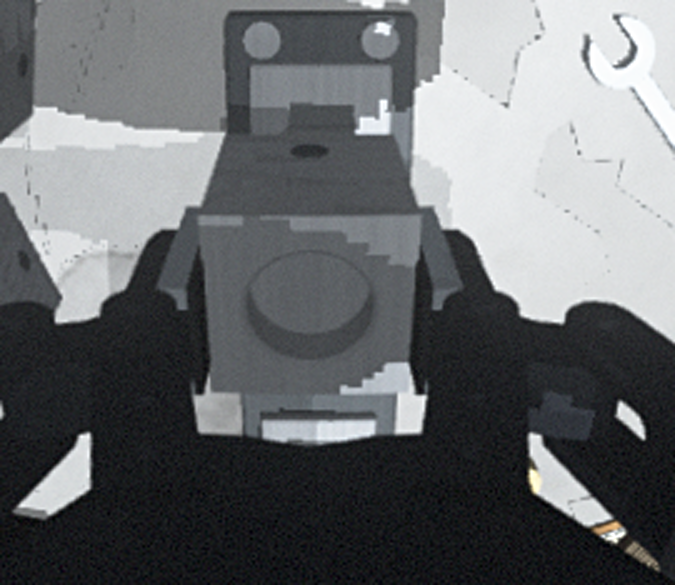

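The held socket's top face spans crop (200,212) to (423,212) and (207,392) to (412,392). Behind it, the pad's upper edge is at crop row 66, columns 250 to 392.

```bash
cat >> h.py <<'E'
Y=.054
def strip(p,c0=(581.5,-150.5)):  # world mm -> strip frame (x,y) about its centre
    d=np.array(p[:2])-np.array(c0); return np.array([d[0]*np.cos(Y)+d[1]*np.sin(Y),-d[0]*np.sin(Y)+d[1]*np.cos(Y)])
E
python3 - <<'E'
from h import *
c=ctrl.camera("wrist"); s=ctrl.get_state()
P=lambda u,v,z:np.round(strip(ray(c,130+u/2.5,150+v/2.5,z,"wrist")*1000),1)
zt=s["eef_pos"][2]-.0294+.044
print("tcp",strip(np.array(s["eef_pos"])*1000))
for u,v in((200,212),(423,212),(412,392),(207,392)): print("top",P(u,v,zt))
for u,v in((250,66),(392,66)): print("pad",P(u,v,.018))
for u,v in((225,12),(415,12)): print("bar end",P(u,v,.012))
E
```

```text
tcp [ -0.83145243 136.43113009]
top [-19.7 155.6]
top [ 18.2 155.7]
top [ 18.7 116.9]
top [-20.9 116.9]
pad [-19.1 156.2]
pad [ 24.1 156.2]
bar end [-27.  171.9]
bar end [ 31.5 172. ]
```

Request:
{"name": "jog_arm", "arguments": {"plan": [[-0.12, 0.32, 0, 0], [0, 0, 2, 0], [0, 0, 1.2, 0], [0, 0, 0, 0], [0, 0, 0, 0]]}}

```text
time: 8.68
eef_pos: [0.5773, -0.0159, 0.0767]
ee_rot: [0.0, 0.688, 0.726, 0.0]
contact_force: [-0.1, -0.6, -2.3]
finger_gap: 0.437
grasp_force: 61.4
```

Request:
{"name": "jog_arm", "arguments": {"plan": [[0, 0, 0.4, 0], [0, 0, 0.3, 0], [0, 0, 0, 0], [0, 0, 0, 0], [0, 0, 0, 0]]}}

```text
time: 9.3
eef_pos: [0.577, -0.0158, 0.0694]
ee_rot: [0.0, 0.688, 0.726, 0.0]
contact_force: [0.5, 0.2, -2.4]
finger_gap: 0.437
grasp_force: 61.4
```

Request:
{"name": "jog_arm", "arguments": {"plan": [[0, 0, 0.2, 0], [0, 0, 0.2, 0], [0, 0, 0, 0], [0, 0, 0, 0], [0, 0, 0, 0]]}}

```text
time: 9.93
eef_pos: [0.5768, -0.0158, 0.0653]
ee_rot: [-0.0, 0.688, 0.726, -0.0]
contact_force: [0.1, 0.0, -1.5]
finger_gap: 0.437
grasp_force: 61.4
```

Request:
{"name": "jog_arm", "arguments": {"plan": [[0, 0, 0.15, 0], [0, 0, 0.15, 0], [0, 0, 0, 0], [0, 0, 0, 0], [0, 0, 0, 0]]}}

```text
time: 10.55
eef_pos: [0.5751, -0.0158, 0.0617]
ee_rot: [-0.001, 0.688, 0.726, -0.001]
contact_force: [-5.6, -1.1, 0.6]
finger_gap: 0.436
grasp_force: 61.7
```

Request:
{"name": "jog_arm", "arguments": {"plan": [[0, 0, 0.15, 0], [0, 0, 0.15, 0], [0, 0, 0, 0], [0, 0, 0, 0], [0, 0, 0, 0]]}}

```text
time: 11.18
eef_pos: [0.575, -0.0158, 0.0584]
ee_rot: [-0.002, 0.688, 0.726, -0.002]
contact_force: [-5.9, 0.6, -0.4]
finger_gap: 0.436
grasp_force: 61.6
```

Request:
{"name": "jog_arm", "arguments": {"plan": [[0, 0, 0.2, 0], [0, 0, 0.2, 0], [0, 0, 0, 0], [0, 0, 0, 0], [0, 0, 0, 0]]}}

```text
time: 11.8
eef_pos: [0.575, -0.0158, 0.0541]
ee_rot: [-0.002, 0.688, 0.726, -0.002]
contact_force: [-5.4, -0.0, -2.9]
finger_gap: 0.436
grasp_force: 61.4
```

Request:
{"name": "jog_arm", "arguments": {"plan": [[0, 0, 0.2, 0], [0, 0, 0.2, 0], [0, 0, 0, 0], [0, 0, 0, 0], [0, 0, 0, 0]]}}

```text
time: 12.42
eef_pos: [0.5757, -0.0158, 0.0505]
ee_rot: [-0.001, 0.688, 0.726, -0.001]
contact_force: [-5.5, -0.2, -8.4]
finger_gap: 0.431
grasp_force: 61.0
```

Request:
{"name": "jog_arm", "arguments": {"plan": [[0, 0, 0.2, 0], [0, 0, 0.15, 0], [0, 0, 0.1, 0], [0, 0, 0, 0], [0, 0, 0, 0]]}}

```text
time: 13.05
eef_pos: [0.577, -0.0159, 0.0475]
ee_rot: [0.0, 0.688, 0.726, 0.0]
contact_force: [-6.2, -0.5, -1.2]
finger_gap: 0.437
grasp_force: 61.8
```

Request:
{"name": "jog_arm", "arguments": {"plan": [[0, 0, -0.15, 0], [0, 0, -0.15, 0], [0, 0, 0, 0], [0, 0, 0, 0], [0, 0, 0, 0]]}}

```text
time: 13.68
eef_pos: [0.5762, -0.0158, 0.0497]
ee_rot: [-0.001, 0.688, 0.726, -0.001]
contact_force: [-5.3, -0.3, -5.2]
finger_gap: 0.432
grasp_force: 61.3
```

Request:
{"name": "jog_arm", "arguments": {"plan": [[0, 0, 0.2, 0], [0, 0, 0.2, 0], [0, 0, 0.1, 0], [0, 0, 0, 0], [0, 0, 0, 0]]}}

```text
time: 14.3
eef_pos: [0.577, -0.0158, 0.0474]
ee_rot: [0.0, 0.688, 0.726, 0.0]
contact_force: [-9.5, -0.4, 12.4]
finger_gap: 0.432
grasp_force: 63.5
```

Socket 1 clicked: the ball pulled it down with about 6 N 3 mm above home. That drive, D0, is sprung. I'll release and go to socket B.

Request:
{"name": "jog_arm", "arguments": {"plan": [[0, 0, 0, 0], [0, 0, 0, 0], [0, 0, 0, 0], [0, 0, 0, 0], [0, 0, -2, 0]], "claw": -1}}

```text
time: 14.92
eef_pos: [0.5759, -0.0158, 0.0636]
ee_rot: [-0.001, 0.688, 0.726, -0.001]
contact_force: [-0.0, 0.2, 0.1]
finger_gap: 1.003
grasp_force: 0.0
```

Request:
{"name": "jog_arm", "arguments": {"plan": [[0, 0, -5, 0], [0, 0, -5, 0], [-1.45, -4.1, 0, 0], [-1.45, -4.1, 0, 0], [-1.45, -4.1, 0, 0]]}}

```text
time: 15.55
eef_pos: [0.4553, -0.0662, 0.1649]
ee_rot: [0.0, 0.688, 0.726, 0.0]
contact_force: [-0.4, -0.2, -0.8]
finger_gap: 0.996
grasp_force: 0.0
```

Request:
{"name": "jog_arm", "arguments": {"plan": [[0, 0, 0, 0], [0, 0, 0, 0], [0, 0, 0, 0], [0, 0, 0, 0], [0, 0, 0, 0]]}}

```text
time: 16.18
eef_pos: [0.4568, -0.0656, 0.1646]
ee_rot: [-0.0, 0.688, 0.726, -0.0]
contact_force: [1.0, 1.0, -0.1]
finger_gap: 0.999
grasp_force: 0.0
```

Run:
```python
from h import *
st(); c=look("w3",pm=.3,zs={"socket_1":.046,"cap":.042,"drive_a":.018})
cv2.imwrite("pics/w3.png",c["pixels"])
```

```text
{'time': 16.175, 'eef_pos': [0.457, -0.066, 0.165], 'ee_rot': [-0.0, 0.688, 0.726, -0.0], 'contact_force': [0.951, 0.964, -0.077], 'finger_gap': 0.999, 'joints': [-0.167, 0.215, 1.936, -0.0, 0.991, -0.221]}
socket_1 0.92 [230.  86.  58.  54.] cen [456.6   1.5] size [41.9 41.3] yaw -0.072
socket_1 0.78 [212. 164.  70.  78.] cen [449.4 -78.6] size [51.  58.4] yaw 0.431
socket_1 0.65 [355. 126.  64.  45.] cen [576.  -17.5] size [58.6 43. ] yaw 0.034
socket_1 0.55 [355. 115.  43.  46.] cen [552.7  -4.4] size [53.8 29.7] yaw -0.736
cap 0.85 [211. 306.  42.  21.] cen [ 442.1 -207.5] size [30.2 41.6] yaw -0.059
drive_a 0.79 [348. 184.  46.  44.] cen [578.  -82.9] size [47.3 45.5] yaw 0.03
drive_a 0.66 [356. 120.  42.  39.] cen [564.1  -6.2] size [59.  31.3] yaw -0.723
drive_a 0.58 [358. 246.  26.  21.] cen [ 592.7 -132.2] size [19.  36.6] yaw -0.566
drive_a 0.48 [333. 298.  14.  28.] cen [ 570.8 -217.2] size [15.5 44.3] yaw 0.041
```

View pics/w3.png

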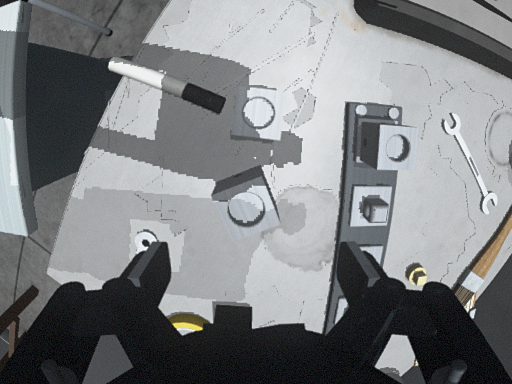

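Socket B's bore is at (259,112): rectangle 41.5 mm, centre (456.6,1.5), yaw -0.07. Socket A's bore is at (246,208). Socket 1 sits on D0 at (390,146). The next free drive, D1, is at (371,206). I'll grasp B.

Request:
{"name": "jog_arm", "arguments": {"plan": [[3.4, 0.25, 0, 0], [3.4, 0.25, 0, 0], [0, 0, 0, 0.115], [0, 0, 5, 0], [0, 0, 4, 0]]}}

```text
time: 17.0
eef_pos: [0.4578, 0.0026, 0.0739]
ee_rot: [0.0, 0.729, 0.685, 0.0]
contact_force: [0.3, -1.2, 0.2]
finger_gap: 1.001
grasp_force: 0.0
```

Request:
{"name": "jog_arm", "arguments": {"plan": [[0, 0, 3, 0], [0, 0, 1.5, 0], [0, 0, 0, 0], [0, 0, 0, 0], [0, 0, 0, 0]]}}

```text
time: 17.62
eef_pos: [0.4584, 0.0024, 0.0307]
ee_rot: [0.001, 0.729, 0.685, 0.001]
contact_force: [1.1, 0.1, -0.4]
finger_gap: 1.001
grasp_force: 0.0
```

Request:
{"name": "jog_arm", "arguments": {"plan": [[0, 0, 0, 0], [0, 0, 0, 0], [0, 0, 0, 0], [0, 0, 0, 0], [0, 0, 0, 0]], "claw": 1}}

```text
time: 18.25
eef_pos: [0.4578, 0.0024, 0.0302]
ee_rot: [0.0, 0.729, 0.685, 0.0]
contact_force: [-0.7, 0.8, 5.6]
finger_gap: 0.471
grasp_force: 61.8
```

Request:
{"name": "jog_arm", "arguments": {"plan": [[0, 0, -4, 0], [0, 0, -4, 0], [0, 0, 0, -0.115], [-3.07, 3.91, 0, 0], [-3.07, 3.91, 0, 0]]}}

```text
time: 18.88
eef_pos: [0.5395, -0.0551, 0.1095]
ee_rot: [-0.0, 0.688, 0.726, -0.0]
contact_force: [1.2, -0.1, -2.6]
finger_gap: 0.472
grasp_force: 62.3
```

Request:
{"name": "jog_arm", "arguments": {"plan": [[-3.07, 3.91, 0, 0], [0, 0, 0, 0], [0, 0, 0, 0], [0, 0, 0, 0], [0, 0, 0, 0]]}}

```text
time: 19.5
eef_pos: [0.579, -0.0827, 0.1099]
ee_rot: [-0.0, 0.688, 0.726, -0.0]
contact_force: [0.1, -0.1, -3.0]
finger_gap: 0.469
grasp_force: 62.4
```

Run:
```python
from h import *
st(); c=look("w4",keys=("drive_a",),pm=.3)
a=c["pixels"][150:324,170:340];cv2.imwrite("pics/w4c.png",cv2.resize(a,None,fx=3.4,fy=3.4,interpolation=2))
```

```text
{'time': 19.5, 'eef_pos': [0.579, -0.083, 0.11], 'ee_rot': [-0.0, 0.688, 0.726, -0.0], 'contact_force': [0.085, -0.052, -2.951], 'finger_gap': 0.469, 'joints': [-0.162, 0.45, 1.73, -0.0, 0.963, -0.215]}
drive_a 0.62 [229. 315.  47.  16.] cen [ 585.2 -203.7] size [43.2 19.6] yaw 0.056
drive_a 0.58 [226. 173.  55.  28.] cen [578.5 -71.6] size [43.6 21.6] yaw 0.055
```

View pics/w4c.png

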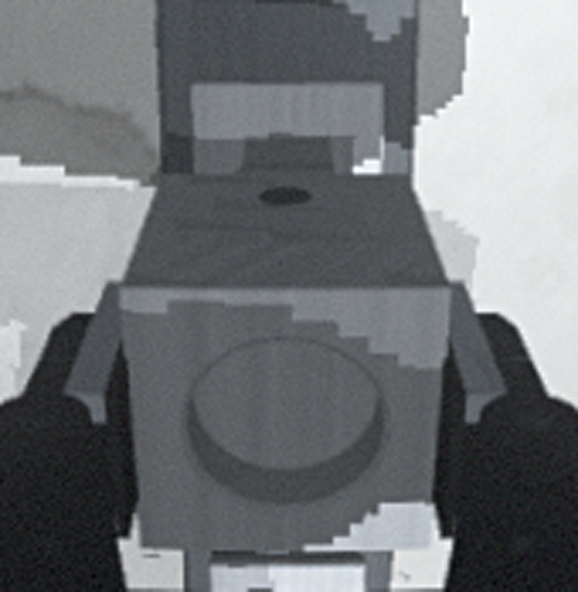

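Socket top corners are at crop (120,286), (450,286), (437,548) and (137,548). The D1 pad edge is at row 82, columns 191 to 383.

```bash
cat >> h.py <<'E'
def rel(top,pad,h,grip,ox,oy,k):
    """held socket's centre against pad centre, strip axes, mm; grip=TCP height over socket's underside"""
    c=ctrl.camera("wrist"); s=ctrl.get_state()
    P=lambda q,z:strip(ray(c,ox+q[0]/k,oy+q[1]/k,z,"wrist")*1000)
    T=np.array([P(q,s["eef_pos"][2]-grip+h) for q in top]); D=np.array([P(q,.018) for q in pad])
    print("tcp",np.round(strip(np.array(s["eef_pos"])*1000),1),"top",np.round(T,1).tolist(),"sock",np.round(T.mean(0),1),"pad",np.round(D.mean(0)-[0,22],1), "move tool y,x mm",np.round((D.mean(0)-[0,22]-T.mean(0)),1))
E
python3 - <<'E'
from h import *
rel([(120,286),(450,286),(437,548),(137,548)],[(191,82),(383,82)],.046,.0302,170,150,3.4)
E
```

```text
tcp [ 1.7 67.5] top [[-19.0, 87.5], [21.8, 87.5], [23.0, 46.0], [-19.6, 46.0]] sock [ 1.6 66.8] pad [ 1.9 66.7] move tool y,x mm [ 0.4 -0.1]
```

Request:
{"name": "jog_arm", "arguments": {"plan": [[0, 0.03, 2, 0], [0, 0, 1.4, 0], [0, 0, 0.6, 0], [0, 0, 0, 0], [0, 0, 0, 0]]}}

```text
time: 20.27
eef_pos: [0.5805, -0.0834, 0.0703]
ee_rot: [0.0, 0.688, 0.726, 0.0]
contact_force: [-0.4, -1.0, -3.3]
finger_gap: 0.467
grasp_force: 62.5
```

Request:
{"name": "jog_arm", "arguments": {"plan": [[0, 0, 0.3, 0], [0, 0, 0.3, 0], [0, 0, 0, 0], [0, 0, 0, 0], [0, 0, 0, 0]]}}

```text
time: 20.9
eef_pos: [0.5789, -0.0832, 0.0634]
ee_rot: [-0.001, 0.688, 0.726, -0.001]
contact_force: [-5.0, 0.1, -2.1]
finger_gap: 0.467
grasp_force: 62.6
```

Request:
{"name": "jog_arm", "arguments": {"plan": [[0, 0, 0.1, 0], [0, 0, 0.1, 0], [0, 0, 0, 0], [0, 0, 0, 0], [0, 0, 0, 0]]}}

```text
time: 21.52
eef_pos: [0.5787, -0.0833, 0.0621]
ee_rot: [-0.001, 0.688, 0.726, -0.001]
contact_force: [-7.2, -0.0, 3.1]
finger_gap: 0.467
grasp_force: 63.4
```

Same ball signature so far: 6 N upward and a lateral push. I'll go on home.

Request:
{"name": "jog_arm", "arguments": {"plan": [[0, 0, 0.4, 0], [0, 0, 0.4, 0], [0, 0, 0, 0], [0, 0, 0, 0], [0, 0, 0, 0]]}}

```text
time: 22.15
eef_pos: [0.5786, -0.0833, 0.0528]
ee_rot: [-0.001, 0.688, 0.726, -0.001]
contact_force: [-4.8, -0.3, -5.9]
finger_gap: 0.472
grasp_force: 62.3
```

Request:
{"name": "jog_arm", "arguments": {"plan": [[0, 0, 0.2, 0], [0, 0, 0.1, 0], [0, 0, 0, 0], [0, 0, 0, 0], [0, 0, 0, 0]]}}

```text
time: 22.78
eef_pos: [0.5798, -0.0833, 0.0505]
ee_rot: [-0.0, 0.688, 0.726, -0.0]
contact_force: [-3.5, 0.4, -9.4]
finger_gap: 0.468
grasp_force: 62.1
```

Request:
{"name": "jog_arm", "arguments": {"plan": [[0, 0, 0.3, 0], [0, 0, 0.1, 0], [0, 0, 0, 0], [0, 0, 0, 0], [0, 0, 0, 0]]}}

```text
time: 23.4
eef_pos: [0.5806, -0.0835, 0.0483]
ee_rot: [0.001, 0.688, 0.726, 0.0]
contact_force: [-5.2, 0.4, 3.6]
finger_gap: 0.472
grasp_force: 63.4
```

Request:
{"name": "jog_arm", "arguments": {"plan": [[0, 0, -0.2, 0], [0, 0, -0.2, 0], [0, 0, 0, 0], [0, 0, 0, 0], [0, 0, 0, 0]]}}

```text
time: 24.02
eef_pos: [0.5797, -0.0833, 0.0506]
ee_rot: [-0.0, 0.688, 0.726, -0.0]
contact_force: [-4.5, -0.1, -5.5]
finger_gap: 0.468
grasp_force: 62.2
```

Request:
{"name": "jog_arm", "arguments": {"plan": [[0, 0, 0.3, 0], [0, 0, 0.25, 0], [0, 0, 0, 0], [0, 0, 0, 0], [0, 0, 0, 0]]}}

```text
time: 24.65
eef_pos: [0.5806, -0.0835, 0.0482]
ee_rot: [0.001, 0.688, 0.726, 0.001]
contact_force: [-8.8, 0.0, 13.5]
finger_gap: 0.47
grasp_force: 64.7
```

Request:
{"name": "jog_arm", "arguments": {"plan": [[0, 0, 0, 0], [0, 0, 0, 0], [0, 0, 0, 0], [0, 0, 0, 0], [0, 0, -2, 0]], "claw": -1}}

```text
time: 25.28
eef_pos: [0.5791, -0.0832, 0.064]
ee_rot: [-0.001, 0.688, 0.726, -0.001]
contact_force: [1.3, -0.5, 0.7]
finger_gap: 0.998
grasp_force: 0.0
```

Request:
{"name": "jog_arm", "arguments": {"plan": [[0, 0, -5, 0], [0, 0, -5, 0], [-1.83, -4.43, 0, 0], [-1.83, -4.43, 0, 0], [-1.83, -4.43, 0, 0]]}}

```text
time: 25.9
eef_pos: [0.4491, -0.1457, 0.1654]
ee_rot: [0.0, 0.688, 0.726, 0.0]
contact_force: [-0.1, -0.3, 0.3]
finger_gap: 0.996
grasp_force: 0.0
```

Request:
{"name": "jog_arm", "arguments": {"plan": [[0, 0, 0, 0], [0, 0, 0, 0], [0, 0, 0, 0], [0, 0, 0, 0], [0, 0, 0, 0]]}}

```text
time: 26.52
eef_pos: [0.4507, -0.145, 0.1651]
ee_rot: [-0.0, 0.688, 0.726, -0.0]
contact_force: [0.2, 0.4, 0.3]
finger_gap: 0.999
grasp_force: 0.0
```

Run:
```python
from h import *
st(); c=look("w5",pm=.3,zs={"socket_1":.048,"cap":.042,"drive_a":.018})
```

```text
{'time': 26.525, 'eef_pos': [0.451, -0.145, 0.165], 'ee_rot': [-0.0, 0.688, 0.726, -0.0], 'contact_force': [0.173, 0.352, 0.309], 'finger_gap': 0.999, 'joints': [-0.335, 0.232, 1.91, -0.0, 0.999, -0.389]}
socket_1 0.8 [373.  39.  59.  46.] cen [574.7 -15.7] size [59.8 46.1] yaw 0.055
socket_1 0.71 [222.  81.  75.  76.] cen [450.5 -81.6] size [48.3 48.3] yaw 0.427
socket_1 0.61 [367. 107.  65.  56.] cen [579.7 -85.6] size [63.9 43.8] yaw 0.061
cap 0.94 [215. 246.  46.  59.] cen [ 440.8 -236.5] size [65.3 43.9] yaw -0.012
drive_a 0.89 [366.  40.  43.  46.] cen [574.2 -16.1] size [44.8 44. ] yaw 0.051
drive_a 0.73 [225.  82.  71.  71.] cen [451.1 -83. ] size [53.2 53.4] yaw 0.43
drive_a 0.67 [362. 105.  12.  46.] cen [558.1 -83.6] size [ 5.4 41.4] yaw 0.069
drive_a 0.55 [358. 177.  42.  42.] cen [ 581.7 -151.1] size [44.1 44.2] yaw 0.072
```

View pics/w5.png

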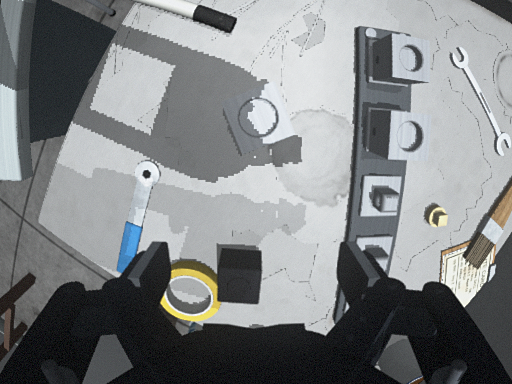

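Socket A's bore is at (259,117), with a rectangle of about 48 mm, so it is socket 4. It sits at (450.5,-81.6), yaw 0.43. The cap is at (240,275). Sockets 1 and 2 are both seated. I'll grasp A.

Request:
{"name": "jog_arm", "arguments": {"plan": [[3.25, 0.22, 0, 0], [3.25, 0.22, 0, 0], [0, 0, 0, -0.185], [0, 0, 0, -0.185], [0, 0, 5, 0]]}}

```text
time: 27.35
eef_pos: [0.4547, -0.0806, 0.1177]
ee_rot: [0.005, 0.542, 0.84, 0.002]
contact_force: [0.8, -0.6, -0.1]
finger_gap: 1.001
grasp_force: 0.0
```

Request:
{"name": "jog_arm", "arguments": {"plan": [[0, 0, 5, 0], [0, 0, 2.2, 0], [0, 0, 1, 0], [0, 0, 0, 0], [0, 0, 0, 0]]}}

```text
time: 27.98
eef_pos: [0.4521, -0.0803, 0.0343]
ee_rot: [0.001, 0.543, 0.84, 0.0]
contact_force: [-0.4, 0.0, -0.2]
finger_gap: 1.002
grasp_force: 0.0
```

Request:
{"name": "jog_arm", "arguments": {"plan": [[0, 0, 0, 0], [0, 0, 0, 0], [0, 0, 0, 0], [0, 0, 0, 0], [0, 0, 0, 0]], "claw": 1}}

```text
time: 28.6
eef_pos: [0.4515, -0.0802, 0.034]
ee_rot: [0.001, 0.543, 0.84, 0.0]
contact_force: [0.1, -0.4, 6.4]
finger_gap: 0.537
grasp_force: 63.2
```

Request:
{"name": "jog_arm", "arguments": {"plan": [[0, 0, -4, 0], [0, 0, -4, 0], [0, 0, 0, 0.185], [0, 0, 0, 0.185], [-2.6, 4.29, 0, 0]]}}

```text
time: 29.22
eef_pos: [0.492, -0.1024, 0.1127]
ee_rot: [-0.003, 0.688, 0.726, -0.001]
contact_force: [1.4, -0.0, -3.0]
finger_gap: 0.541
grasp_force: 63.3
```

Request:
{"name": "jog_arm", "arguments": {"plan": [[-2.6, 4.29, 0, 0], [-2.6, 4.29, 0, 0], [0, 0, 0, 0], [0, 0, 0, 0], [0, 0, 0, 0]]}}

```text
time: 29.85
eef_pos: [0.5825, -0.1505, 0.113]
ee_rot: [-0.001, 0.688, 0.726, -0.0]
contact_force: [-0.1, 0.1, -2.4]
finger_gap: 0.538
grasp_force: 63.5
```

Run:
```python
from h import *
st(); c=look("w6",keys=("drive_a",),pm=.3)
a=c["pixels"][150:324,170:340];cv2.imwrite("pics/w6c.png",cv2.resize(a,None,fx=3.4,fy=3.4,interpolation=2))
```

```text
{'time': 29.85, 'eef_pos': [0.582, -0.15, 0.113], 'ee_rot': [-0.001, 0.688, 0.726, -0.0], 'contact_force': [-0.136, 0.124, -2.439], 'finger_gap': 0.538, 'joints': [-0.272, 0.47, 1.684, -0.0, 0.989, -0.325]}
drive_a 0.83 [223. 173.  63.  22.] cen [ 582.3 -137.2] size [43.8 17.7] yaw 0.055
drive_a 0.6 [232. 314.  44.  12.] cen [ 588.8 -276.8] size [12. 42.] yaw -0.004
```

View pics/w6c.png

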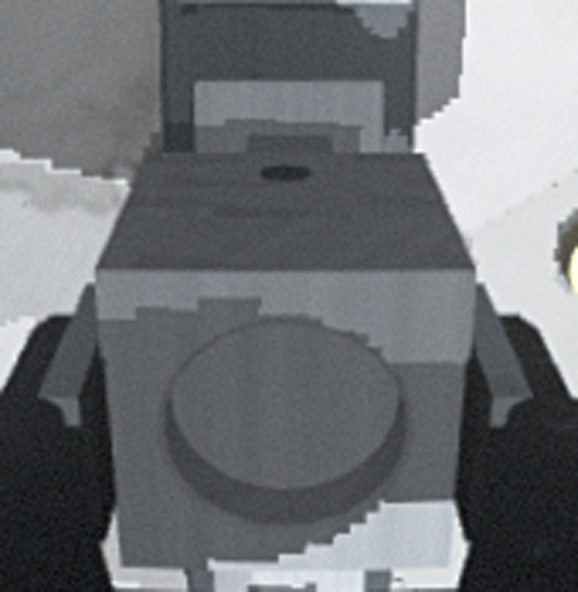

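Socket 4's top corners are at (97,269), (476,269), (458,568) and (120,568). The D2 pad edge is at row 80, columns 194 to 384.

Run:
```python
from h import *
rel([(97,269),(476,269),(458,568),(120,568)],[(194,80),(384,80)],.050,.034,170,150,3.4)
```

```text
tcp [ 1.7 -0.3] top [[-21.8, 22.1], [24.8, 22.1], [26.3, -25.5], [-22.4, -25.4]] sock [ 1.7 -1.6] pad [ 2.3 -1.4] move tool y,x mm [0.5 0.3]
```

Request:
{"name": "jog_arm", "arguments": {"plan": [[0.02, 0.06, 2, 0], [0, 0, 1.4, 0], [0, 0, 0.5, 0], [0, 0, 0, 0], [0, 0, 0, 0]]}}

```text
time: 30.62
eef_pos: [0.5849, -0.1511, 0.0749]
ee_rot: [0.001, 0.688, 0.726, 0.0]
contact_force: [-0.2, -0.1, -2.3]
finger_gap: 0.543
grasp_force: 63.6
```

Request:
{"name": "jog_arm", "arguments": {"plan": [[0, 0, 0.3, 0], [0, 0, 0.3, 0], [0, 0, 0, 0], [0, 0, 0, 0], [0, 0, 0, 0]]}}

```text
time: 31.25
eef_pos: [0.5831, -0.1507, 0.0678]
ee_rot: [-0.001, 0.688, 0.726, -0.001]
contact_force: [-4.8, -0.2, -0.3]
finger_gap: 0.537
grasp_force: 64.0
```

Request:
{"name": "jog_arm", "arguments": {"plan": [[0, 0, 0.1, 0], [0, 0, 0.1, 0], [0, 0, 0, 0], [0, 0, 0, 0], [0, 0, 0, 0]]}}

```text
time: 31.88
eef_pos: [0.5824, -0.1508, 0.0659]
ee_rot: [-0.002, 0.688, 0.726, -0.001]
contact_force: [-6.3, -0.9, 1.1]
finger_gap: 0.539
grasp_force: 64.2
```

Request:
{"name": "jog_arm", "arguments": {"plan": [[0, 0, 0.4, 0], [0, 0, 0.4, 0], [0, 0, 0, 0], [0, 0, 0, 0], [0, 0, 0, 0]]}}

```text
time: 32.5
eef_pos: [0.5825, -0.1505, 0.0567]
ee_rot: [-0.002, 0.688, 0.726, -0.001]
contact_force: [-5.5, -1.1, -6.9]
finger_gap: 0.541
grasp_force: 63.4
```

Request:
{"name": "jog_arm", "arguments": {"plan": [[0, 0, 0.2, 0], [0, 0, 0.1, 0], [0, 0, 0, 0], [0, 0, 0, 0], [0, 0, 0, 0]]}}

```text
time: 33.12
eef_pos: [0.5836, -0.1507, 0.0546]
ee_rot: [-0.001, 0.688, 0.726, -0.001]
contact_force: [-5.1, -0.5, -9.2]
finger_gap: 0.542
grasp_force: 63.2
```

Request:
{"name": "jog_arm", "arguments": {"plan": [[0, 0, 0.3, 0], [0, 0, 0.1, 0], [0, 0, 0, 0], [0, 0, 0, 0], [0, 0, 0, 0]]}}

```text
time: 33.75
eef_pos: [0.5844, -0.1511, 0.0522]
ee_rot: [0.0, 0.688, 0.726, -0.0]
contact_force: [-6.5, -0.1, -2.7]
finger_gap: 0.541
grasp_force: 64.2
```

Request:
{"name": "jog_arm", "arguments": {"plan": [[0, 0, -0.2, 0], [0, 0, -0.2, 0], [0, 0, 0, 0], [0, 0, 0, 0], [0, 0, 0, 0]]}}

```text
time: 34.38
eef_pos: [0.5831, -0.1508, 0.0552]
ee_rot: [-0.001, 0.688, 0.726, -0.001]
contact_force: [-7.7, -0.3, -5.1]
finger_gap: 0.54
grasp_force: 63.6
```

Request:
{"name": "jog_arm", "arguments": {"plan": [[0, 0, 0.3, 0], [0, 0, 0.25, 0], [0, 0, 0, 0], [0, 0, 0, 0], [0, 0, 0, 0]]}}

```text
time: 35.0
eef_pos: [0.5844, -0.151, 0.0521]
ee_rot: [0.0, 0.688, 0.726, 0.0]
contact_force: [-9.6, 0.0, 5.3]
finger_gap: 0.54
grasp_force: 65.0
```

Request:
{"name": "jog_arm", "arguments": {"plan": [[0, 0, 0, 0], [0, 0, 0, 0], [0, 0, 0, 0], [0, 0, 0, 0], [0, 0, -2, 0]], "claw": -1}}

```text
time: 35.62
eef_pos: [0.5836, -0.1506, 0.0686]
ee_rot: [-0.001, 0.688, 0.726, -0.001]
contact_force: [0.4, -0.5, 0.8]
finger_gap: 1.001
grasp_force: 0.0
```

Request:
{"name": "jog_arm", "arguments": {"plan": [[0, 0, -5, 0], [0, 0, -5, 0], [-3.85, -3.79, 0, 0], [-3.85, -3.79, 0, 0], [-3.85, -3.79, 0, 0]]}}

```text
time: 36.25
eef_pos: [0.4762, -0.2733, 0.1701]
ee_rot: [0.001, 0.688, 0.726, 0.0]
contact_force: [0.6, -0.7, -0.1]
finger_gap: 0.998
grasp_force: 0.0
```

Request:
{"name": "jog_arm", "arguments": {"plan": [[-3.85, -3.79, 0, 0], [0, 0, 0, 0], [0, 0, 0, 0], [0, 0, 0, 0], [0, 0, 0, 0]]}}

```text
time: 36.88
eef_pos: [0.442, -0.3119, 0.1698]
ee_rot: [0.0, 0.687, 0.726, 0.0]
contact_force: [-0.3, -0.2, 0.6]
finger_gap: 0.997
grasp_force: 0.0
```

Run:
```python
from h import *
st(); c=look("w7",pm=.3,zs={"socket_1":.068,"cap":.042,"drive_a":.018})
```

```text
{'time': 36.875, 'eef_pos': [0.442, -0.312, 0.17], 'ee_rot': [0.0, 0.687, 0.726, 0.0], 'contact_force': [-0.334, -0.153, 0.636], 'finger_gap': 0.997, 'joints': [-0.636, 0.327, 1.757, 0.0, 1.057, -0.691]}
cap 0.64 [390. 165.   9.   9.] cen [ 574.4 -285.7] size [8.8 6.4] yaw -0.195
cap 0.58 [223.  88.  63.  54.] cen [ 440.2 -247.2] size [45.4 45.9] yaw -0.009
drive_a 0.95 [374. 141.  43.  46.] cen [ 589.  -286.8] size [46.  43.7] yaw 0.062
drive_a 0.71 [377.  78.  42.  47.] cen [ 584.8 -219.6] size [46.7 43.8] yaw 0.052
```

View pics/w7.png

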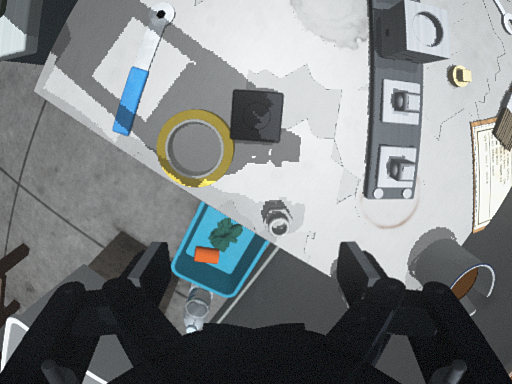

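The cap is at (258,116), centre (440,-247), yaw about 0. The tape ring beside it at (195,147) would lie under a finger closing along x, so I'll grip along y instead. nipple_2 at (277,220) is clear. D3 is at (403,102) and D4 at (397,166).

Request:
{"name": "jog_arm", "arguments": {"plan": [[3.3, 0.14, 0, 0], [3.3, 0.14, 0, 0], [0, 0, 0, 0.18], [0, 0, 0, 0.18], [0, 0, 0, 0.18]]}}

```text
time: 37.7
eef_pos: [0.4406, -0.2464, 0.1699]
ee_rot: [0.0, 0.858, 0.513, 0.0]
contact_force: [0.1, -0.4, -0.1]
finger_gap: 1.001
grasp_force: 0.0
```

Request:
{"name": "jog_arm", "arguments": {"plan": [[0, 0, 0, 0.18], [0, 0, 0, 0.18], [0, 0, 0, 0.18], [0, 0, 0, 0.18], [0, 0, 0, 0.18]]}}

```text
time: 38.33
eef_pos: [0.4406, -0.2466, 0.1699]
ee_rot: [0.0, 0.996, 0.089, 0.0]
contact_force: [-0.4, -1.2, 0.8]
finger_gap: 1.001
grasp_force: 0.0
```

Request:
{"name": "jog_arm", "arguments": {"plan": [[0, 0, 0, 0.18], [0, 0, 0, 0], [0, 0, 0, 0], [0, 0, 4, 0], [0, 0, 0, 0]]}}

```text
time: 38.95
eef_pos: [0.4387, -0.2456, 0.1278]
ee_rot: [-0.002, 1.0, 0.003, -0.003]
contact_force: [0.3, 1.1, -0.1]
finger_gap: 1.001
grasp_force: 0.0
```

Run:
```python
from h import *
st(); c=look("w8",pm=.3,keys=("cap",))
```

```text
{'time': 38.95, 'eef_pos': [0.439, -0.246, 0.128], 'ee_rot': [-0.002, 1.0, 0.003, -0.003], 'contact_force': [0.313, 1.094, -0.093], 'finger_gap': 1.001, 'joints': [-0.533, 0.319, 1.894, -0.0, 0.934, 1.032]}
cap 0.95 [224. 161.  61.  69.] cen [ 444.7 -247.8] size [43.4 52.2] yaw -0.013
```

View pics/w8.png

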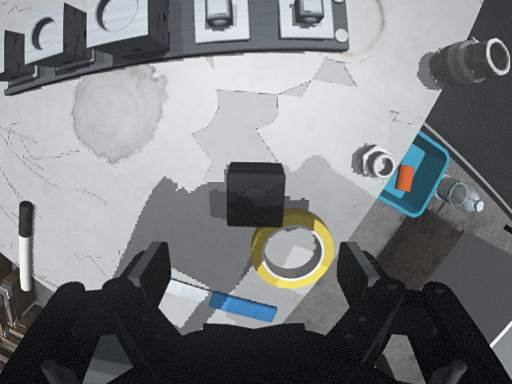

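The cap is centred between the fingers at (256,195), and both descent columns are clear of the tape ring.

Request:
{"name": "jog_arm", "arguments": {"plan": [[0.05, 0.1, 4, 0], [0, 0, 3.5, 0], [0, 0, 2, 0], [0, 0, 0.6, 0], [0, 0, 0, 0]]}}

```text
time: 39.67
eef_pos: [0.4418, -0.2481, 0.0297]
ee_rot: [0.0, 1.0, 0.002, 0.001]
contact_force: [0.4, 0.5, 0.1]
finger_gap: 1.0
grasp_force: 0.0
```

Request:
{"name": "jog_arm", "arguments": {"plan": [[0, 0, 0, 0], [0, 0, 0, 0], [0, 0, 0, 0], [0, 0, 0, 0], [0, 0, 0, 0]], "claw": 1}}

```text
time: 40.3
eef_pos: [0.4417, -0.248, 0.0298]
ee_rot: [0.0, 1.0, 0.002, 0.001]
contact_force: [-0.2, 0.4, 6.3]
finger_gap: 0.501
grasp_force: 62.1
```

Request:
{"name": "jog_arm", "arguments": {"plan": [[0, 0, -4, 0], [0, 0, -4, 0], [4.88, -0.97, 0, 0], [4.88, -0.97, 0, 0], [4.88, -0.97, 0, 0]]}}

```text
time: 40.92
eef_pos: [0.5886, -0.2177, 0.1091]
ee_rot: [0.0, 1.0, 0.002, 0.0]
contact_force: [-0.7, -1.1, -0.0]
finger_gap: 0.499
grasp_force: 63.0
```

Request:
{"name": "jog_arm", "arguments": {"plan": [[0, 0, 0, -0.18], [0, 0, 0, -0.18], [0, 0, 0, -0.18], [0, 0, 0, -0.18], [0, 0, 0, -0.18]]}}

```text
time: 41.55
eef_pos: [0.5871, -0.2179, 0.1086]
ee_rot: [-0.0, 0.898, 0.439, -0.0]
contact_force: [-0.7, -1.0, 0.4]
finger_gap: 0.502
grasp_force: 63.2
```

Request:
{"name": "jog_arm", "arguments": {"plan": [[0, 0, 0, -0.18], [0, 0, 0, -0.18], [0, 0, 0, -0.18], [0, 0, 0, -0.18], [0, 0, 0, 0]]}}

```text
time: 42.18
eef_pos: [0.5871, -0.2179, 0.1086]
ee_rot: [-0.0, 0.689, 0.725, -0.0]
contact_force: [-0.1, 0.3, -1.1]
finger_gap: 0.503
grasp_force: 63.2
```

Request:
{"name": "jog_arm", "arguments": {"plan": [[0, 0, 0, 0], [0, 0, 0, 0], [0, 0, 0, 0], [0, 0, 0, 0], [0, 0, 0, 0]]}}

```text
time: 42.8
eef_pos: [0.5873, -0.218, 0.1088]
ee_rot: [0.0, 0.688, 0.726, -0.0]
contact_force: [0.5, -0.1, -0.4]
finger_gap: 0.503
grasp_force: 63.2
```

Run:
```python
from h import *
st(); c=look("w9",keys=("drive_a",),pm=.3)
a=c["pixels"][150:324,170:340];cv2.imwrite("pics/w9c.png",cv2.convertScaleAbs(cv2.resize(a,None,fx=3.4,fy=3.4,interpolation=2),alpha=1.6))
```

```text
{'time': 42.8, 'eef_pos': [0.587, -0.218, 0.109], 'ee_rot': [0.0, 0.688, 0.726, -0.0], 'contact_force': [0.457, -0.073, -0.412], 'finger_gap': 0.503, 'joints': [-0.374, 0.507, 1.628, -0.0, 1.006, -0.427]}
drive_a 0.63 [224. 173.  54.  27.] cen [ 586.  -206.2] size [43.4 20.6] yaw 0.054
drive_a 0.44 [225.  50.   7.   2.] cen [ 561.3 -105.8] size [2. 5.] yaw -0.453
```

View pics/w9c.png

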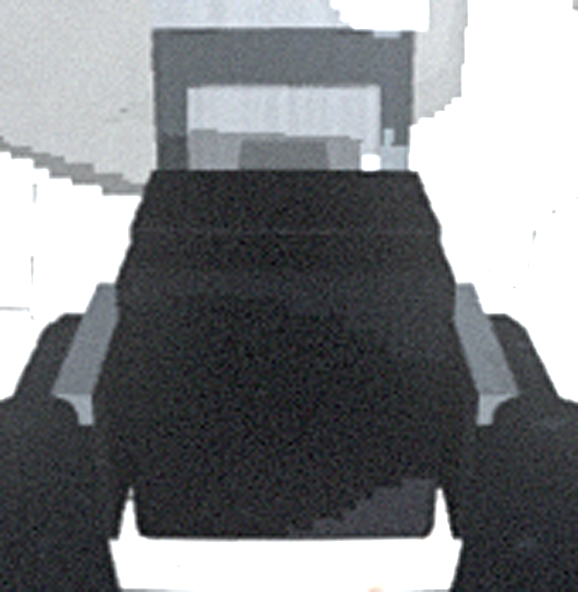

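The cap's far edge is at row 538, columns 135 to 438, and its near edge is faint at about row 290. The D3 pad edge is at row 87, columns 187 to 381.

Run:
```python
from h import *
rel([(115,290),(458,290),(438,538),(135,538)],[(187,87),(381,87)],.042,.0298,170,150,3.4)
```

```text
tcp [  2.2 -67.7] top [[-19.7, -50.0], [24.2, -50.0], [24.3, -90.3], [-19.8, -90.3]] sock [  2.2 -70.1] pad [  1.9 -69.5] move tool y,x mm [-0.4  0.6]
```

Request:
{"name": "jog_arm", "arguments": {"plan": [[-0.08, 0.05, 2, 0], [0, 0, 1.4, 0], [0, 0, 0.5, 0], [0, 0, 0, 0], [0, 0, 0, 0]]}}

```text
time: 43.58
eef_pos: [0.5883, -0.219, 0.0704]
ee_rot: [0.001, 0.688, 0.726, 0.0]
contact_force: [0.4, -0.2, -0.4]
finger_gap: 0.5
grasp_force: 63.2
```

Request:
{"name": "jog_arm", "arguments": {"plan": [[0, 0, 0.3, 0], [0, 0, 0.3, 0], [0, 0, 0, 0], [0, 0, 0, 0], [0, 0, 0, 0]]}}

```text
time: 44.2
eef_pos: [0.5879, -0.2188, 0.0639]
ee_rot: [0.0, 0.688, 0.726, 0.0]
contact_force: [0.4, 0.0, 0.6]
finger_gap: 0.504
grasp_force: 63.2
```

Request:
{"name": "jog_arm", "arguments": {"plan": [[0, 0, 0.1, 0], [0, 0, 0.1, 0], [0, 0, 0, 0], [0, 0, 0, 0], [0, 0, 0, 0]]}}

```text
time: 44.82
eef_pos: [0.5879, -0.2188, 0.0618]
ee_rot: [0.0, 0.688, 0.726, -0.0]
contact_force: [-0.3, -0.3, -0.4]
finger_gap: 0.505
grasp_force: 63.2
```

Request:
{"name": "jog_arm", "arguments": {"plan": [[0, 0, 0.4, 0], [0, 0, 0.4, 0], [0, 0, 0, 0], [0, 0, 0, 0], [0, 0, 0, 0]]}}

```text
time: 45.45
eef_pos: [0.588, -0.2188, 0.0539]
ee_rot: [0.0, 0.688, 0.726, 0.0]
contact_force: [0.2, -0.8, -0.4]
finger_gap: 0.502
grasp_force: 63.2
```

No force at all: D3 is the springless drive. I'll push the cap home.

Request:
{"name": "jog_arm", "arguments": {"plan": [[0, 0, 0.3, 0], [0, 0, 0.2, 0], [0, 0, 0, 0], [0, 0, 0, 0], [0, 0, 0, 0]]}}

```text
time: 46.08
eef_pos: [0.5879, -0.2188, 0.0489]
ee_rot: [0.0, 0.688, 0.726, 0.0]
contact_force: [0.1, -0.7, -0.3]
finger_gap: 0.502
grasp_force: 63.2
```

Request:
{"name": "jog_arm", "arguments": {"plan": [[0, 0, 0.1, 0], [0, 0, 0.1, 0], [0, 0, 0, 0], [0, 0, 0, 0], [0, 0, 0, 0]]}}

```text
time: 46.7
eef_pos: [0.5879, -0.2189, 0.0479]
ee_rot: [0.0, 0.688, 0.726, 0.0]
contact_force: [-2.3, -0.1, 5.0]
finger_gap: 0.504
grasp_force: 63.8
```

The cap is down on the pad. I'll release, retreat and check everything.

Request:
{"name": "jog_arm", "arguments": {"plan": [[0, 0, 0, 0], [0, 0, 0, 0], [0, 0, 0, 0], [0, 0, 0, 0], [0, 0, -2, 0]], "claw": -1}}

```text
time: 47.32
eef_pos: [0.5867, -0.2183, 0.0654]
ee_rot: [-0.002, 0.688, 0.726, -0.001]
contact_force: [0.4, 0.2, 0.3]
finger_gap: 0.999
grasp_force: 0.0
```

Request:
{"name": "jog_arm", "arguments": {"plan": [[0, 0, -5, 0], [0, 0, -5, 0], [0, -5, -3, 0], [0, -5, -2, 0], [0, -3, 0, 0]]}}

```text
time: 47.95
eef_pos: [0.4567, -0.2259, 0.2188]
ee_rot: [0.002, 0.688, 0.725, 0.0]
contact_force: [1.1, 0.1, -0.2]
finger_gap: 0.999
grasp_force: 0.0
```

Request:
{"name": "jog_arm", "arguments": {"plan": [[0, 0, 0, 0], [0, 0, 0, 0], [0, 0, 0, 0], [0, 0, 0, 0], [0, 0, 0, 0]]}}

```text
time: 48.58
eef_pos: [0.4584, -0.2256, 0.2165]
ee_rot: [-0.0, 0.688, 0.726, -0.0]
contact_force: [-0.1, -0.0, 1.0]
finger_gap: 0.998
grasp_force: 0.0
```

Run:
```python
from h import *
st(); c=look("w10",pm=.4,zs={"socket_1":.064,"cap":.06,"drive_a":.018})
s=ctrl.camera("scene"); w=cv2.resize(s["pixels"][150:270,180:320],None,fx=3,fy=3,interpolation=2)
v=cv2.resize(c["pixels"][0:330,150:450],(327,360)); cv2.imwrite("pics/fin.png",np.hstack([w,v]))
```

```text
{'time': 48.575, 'eef_pos': [0.458, -0.226, 0.216], 'ee_rot': [-0.0, 0.688, 0.726, -0.0], 'contact_force': [-0.129, -0.014, 0.996], 'finger_gap': 0.998, 'joints': [-0.48, 0.241, 1.753, -0.0, 1.148, -0.533]}
socket_1 0.93 [349.  30.  52.  46.] cen [572.6 -87.9] size [56.9 46.7] yaw 0.065
socket_1 0.86 [350.   3.  48.  17.] cen [569.9 -40.5] size [55.1 21.5] yaw 0.232
socket_1 0.85 [347.  94.  64.  48.] cen [ 577.8 -152.9] size [66.3 47.3] yaw 0.055
cap 0.9 [344. 156.  53.  50.] cen [ 579.9 -217. ] size [57.7 49.3] yaw 0.078
drive_a 0.96 [337. 206.  39.  34.] cen [ 589.1 -286.1] size [46.1 42.9] yaw 0.015
drive_a 0.68 [341. 154.  21.  38.] cen [ 565.  -227.7] size [ 2.6 25.3] yaw 0.034
drive_a 0.63 [350.   0.  31.  23.] cen [569.3 -34.8] size [19.4 43.3] yaw -0.471
drive_a 0.55 [346.  36.  38.  43.] cen [557.2 -85.1] size [ 4.9 43.7] yaw 0.046
```

View pics/fin.png

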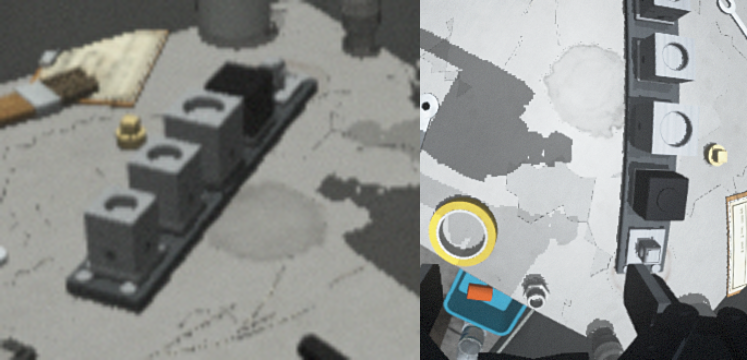

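The left part of the picture shows sockets at (120,230), (165,180) and (205,130), with the cap at (240,100). All stand upright and flush on their pads, and the bystanders haven't moved. I'm handing in.

```bash
python3 -c "
from plant import ctrl; print(ctrl.job_done())"
```

```text
the job is handed in; nothing more can be done
None
```

Handed in: the three sockets present (1, 2 and 4) are clicked home on the first, second and third drives counting from the strip's +y end. The fourth drive gave no spring force, so the black cap is fully down on it, and the fifth is left empty; the hand-in returned no verdict.

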